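# Stow the gas meter from its charging dock

## Robot

A 7-joint arm with a two-finger parallel gripper is mounted at the origin on the work surface. World frame = base frame: x ahead of the robot, y to its left, z up, the work surface at z = 0. Lengths are in m, angles in rad, forces in N, time in s.
With the tool pointing down it reaches from about 0.425 to 0.875 m from the base axis. Payload 4.7 kg.
Tool frame: the origin (TCP) lies at the very end of the fingers, on their centre line; the grasp point (between the pads) lies behind it (ctrl.tcp_to_grasp is the z of the grasp point in the tool frame, in m); z points along the fingers, y is the line along which they close (so a half turn about z gives the same grasp; the last joint's range is limited). The gripper opens to 87 mm and grips with 3 to 60 N. Pads are 19 mm wide; open, the fingers measure 117 mm over their backs; the gripper's body (75 mm by 190 mm) begins 51 mm behind the grasp point.
Start: joints at [-1.267, 0.321, -0.07, 1.45, 0.023, 1.371, -0.057], TCP at [0.186, 0.623, 0.223] pointing down, gripper open.
Joint ranges: [-2.86, 2.86], [-0.3, 2.09], [-1.38, 1.24], [0.06, 2.45], [-1.56, 4.7], [0.09, 2.05], [-2.69, 2.69]. Speed limits (rad/s): [2.57, 2.57, 3.14, 3.14, 3.14, 3.14, 3.14].

## Interface

Orientations are given as a rotation vector (axis times angle).
In Python, from bench import ctrl gives the robot as it stands.
- The arm moves only by the tool step_arm, never from a script. Its argument "targets" is a list of rows, each a list of 7 numbers: the shift along the world's x, y, z in cm, then the turn, a rotation vector about the world's x, y, z in degrees, then the opening, from 0 (shut) to 1 (fully open). A call has exactly 5 rows; each row shifts and turns the commanded pose from where the row before left it; what a row does not reach is not made up. A row lasts 1/12 s, in which the tool goes at most 41.7 mm and 7.16 degrees, less where a joint would pass 70% of its speed; a pose out of reach is approached as far as the arm can. A call with a gripper value outside its range is refused whole. The fingers move at their own pace and stop on an object; "force" is the grip in N (left out, the last holds). Time passes only in rows, so rows that do not move let the fingers close, or fill a call up. It gives the time, the measured TCP pose, the force, the opening and the grip force at its end, in the units of the state.
- ctrl.get_state(): the state, without advancing time (a new reading comes with each control period).
- ctrl.get_image(name): name is "scene" or "side" or "wrist"; returns (picture, depth): 384x512x3 uint8, red, green, blue; 384x512 float32, m along the optical axis (not along the pixel's ray), 0 where there is no reading.
- ctrl.camera_params(name): a dict with "intrinsics" (3x3 intrinsics, pixels), "distortion" ([k1, k2, p1, p2, k3] as OpenCV has them; the pictures are not rectified), "rvec" (rotation vector, rad) and "tvec" (3), from world to camera coordinates, as OpenCV has them; the wrist camera has in their place "hand_eye" (4x4, takes a point from camera to tool coordinates, whose origin is the TCP and whose axes are the flange's). Camera axes: x right, y down, z forward; pixel columns grow to the right and rows downward; lengths in m; the calibration is good to about 2 mm. A picture is of the moment at which its call begins: read the wrist's pose just before it. camera_params takes no time and is no camera call.
- ctrl.close_job(): hands the job in; it is judged then, once.
The state is a dict: "time": time; "joint_positions": joint angles; "qd": joint speeds; "joint_torque": joint torques, N m; "position": TCP position; "tool_rot": TCP orientation; "ft_force": force on the tool from outside, world axes, zero at the start; "torque": the same for the moment, N m; "grip_width": opening from 0.0 (shut) to 1.0 (fully open); "grip_force": force on a finger pad.
Only numpy, scipy, OpenCV 4.12 (cv2) and the standard library are available. Lean on these libraries where they do the work, as an engineer would, in place of code of your own. Each camera call takes 0.05 s, during which the arm holds its last target. There are 200 camera calls.

## Task

Take the red-and-black gas meter off the sloping charging dock and stow it in its own shaped cutout in the equipment case: first lift the sprung clamp arm until it stays open by itself while the meter still lies in the dock, then carry the meter over and press it fully home in the cutout, and let go. Do not drop the meter, leave the clamp standing open, and leave the gas bottle, the torch and the sample jar where they are.

Things in the scene. Friction and masses are not known exactly. Their poses are not given: they have to be found in the camera images.
- dock: Fixed dock: black base 200 x 110 mm, grey top 100 mm wide sloping up 35 degrees towards its +x. Origin: centre of its underside, z up. The meter lies lengthwise up the slope on a 16 mm high foot ledge; two side guides 12 mm high reach from 65 to 30 mm below the meter's origin, so its middle is free on both sides.
- dock_seat (a point): Point on the sloping top where the centre of the meter's underside (its origin) rests. Axes those of dock (not tilted).
- clamp (a joint): Sprung clamp arm of the dock, rad; turns about the dock's y axis. About 0: closed, its rubber foot on the meter's head. Grows as the free end is lifted up and over towards the dock's +x. A spring pulls it shut (about 3 N at the tab) up to about 1.05; past that it flips open by itself to its stop at 1.75 and stays.
- clamp_hinge (a point): Axis of the clamp arm, at the upper end of the slope, 62 mm off the slope and 95 mm up it from the seat.
- clamp_tab (a point): Centre of the grip of the red tab on the arm's free end, 85 mm along the arm from the hinge and 10 mm above the arm's mid-line. Tab 14 mm wide along the dock's y (pinch it there), 16 mm along the arm, reaching 12 mm above and 16 mm below this point. Arm: steel bar 14 mm wide, 10 mm thick; closed, it lies parallel to the slope, the tab's lower end 22 mm off the meter's face.
- meter: Hand-held gas meter, 130 mm long (x), 34 mm thick (z), 280 g: black handle 46 mm wide from x -65 to +25 mm, red head 64 mm wide from x +25 to +65 mm with the screen on the +z face. Origin at the centre of the underside (17 mm below mid-thickness), close to the balance point. In the dock its head is up the slope and its z is square to the slope.
- case: Fixed black case without lid, outside 204 x 264 mm, 59 mm high to its rim, with a grey rigid insert whose top is 55 mm above the worktop. Origin: centre of its underside. The meter's cutout (yellow floor) is on its +y side; a green gas bottle and an orange probe lie in cutouts on its -y side.
- cutout (a point): Centre of the meter cutout's floor, 24 mm below the insert's top: the meter's origin belongs here, screen up, head to this +x. Meter's outline with 2 mm play; finger notches of full depth at x -18 to 18 mm, out to y +-56 mm. A sprung rubber lip at each end wall holds the meter about 14 mm short of home until pushed with 8 to 17 N; home, it stands 10 mm out of the insert.
- gas_bottle: Small green gas bottle with brass neck, 34 mm diameter, 104 mm long, lying in the case; bystander. Origin midway along on its underside.
- torch: Grey torch with square red head 28 mm, 110 mm long, lying on the worktop; bystander. Origin on its underside.
- sample_jar: Sample jar with white cap, 44 mm diameter, 55 mm high, standing on the worktop; bystander. Origin at the centre of its underside.
Things that resemble listed ones, but are neither listed nor needed, are in the scene too. Leave any brown look-alike of the dock alone.

How it is judged:
By the outcome, as a careful person would: the job done as asked, in the order asked, and still so for the second after the job is handed in, with the robot touching nothing.
It also fails if it takes over 59 s, if anything falls off the work surface, if the arm or the gripper's body presses on something with over 40 N, if the wrist force passes 120 N, or if a joint passes its speed limit or range.

## Working session

There is one attempt and no reset: what is moved stays moved. The work goes in short steps, Python scripts to look and compute and a tool call to move; the robot and the scene stay as the last step left them, time stands still between calls to the robot, and variables do not carry over. Pictures are saved under pics/ and viewed, at most 10 in all, crops included, and the job is handed in when it is done.

Besides the shell and the picture viewer there is one more tool, called by a JSON object that holds its "method" and its "body", one argument or row to a line. step_arm: Moves the arm, as the interface text tells. Its arguments: {"type":"object","properties":{"targets":{"type":"array"},"force":{"type":"number"}},"required":["targets"]}

```bash
mkdir -p pics; ls; cat > h.py <<'E'
import numpy as np,cv2
from bench import ctrl
from scipy.spatial.transform import Rotation as R
def cam(n):
    p=ctrl.camera_params(n);K=np.array(p["intrinsics"],float);D=np.array(p["distortion"],float)
    if "hand_eye" in p:
        s=ctrl.get_state();T=np.eye(4);T[:3,:3]=R.from_rotvec(s["tool_rot"]).as_matrix();T[:3,3]=s["position"]
        T=T@np.array(p["hand_eye"]);return K,D,T[:3,:3],T[:3,3]
    Rm=R.from_rotvec(np.ravel(p["rvec"])).as_matrix();return K,D,Rm.T,-Rm.T@np.ravel(p["tvec"])
def grab(n):
    c=cam(n);im,d=ctrl.get_image(n);np.savez(f"{n}.npz",im=im,d=d,K=c[0],D=c[1],R=c[2],t=c[3]);return im,d,c
def load(n):
    z=np.load(f"{n}.npz");return z["im"],z["d"],(z["K"],z["D"],z["R"],z["t"])
def rays(uv,c):
    u=cv2.undistortPoints(np.array(uv,float).reshape(-1,1,2),c[0],c[1]).reshape(-1,2)
    return np.c_[u,np.ones(len(u))]@c[2].T
def onz(uv,z,c):
    r=rays(uv,c);return c[3]+r*((z-c[3][2])/r[:,2])[:,None]
def cloud(d,c):
    h,w=d.shape;v,u=np.mgrid[:h,:w];r=rays(np.c_[u.ravel(),v.ravel()],c)
    return (c[3]+r*d.reshape(-1,1)).reshape(h,w,3)
def save(im,n): cv2.imwrite(f"pics/{n}.png",im[...,::-1])
E
python3 - <<'E'
from h import *
a=[grab(n)[0] for n in("scene","side")]
save(cv2.resize(np.vstack(a),(800*1,1200))[:600],"scene1");save(cv2.resize(a[1],(800,600)),"side1")
print(ctrl.tcp_to_grasp,ctrl.get_state())
for n in("scene","side"):
    c=cam(n);print(n,c[3].round(3),c[2][:,2].round(2))
E
```

```text
pics
-0.0187 {'time': 0.1, 'joint_positions': array([-1.26687191,  0.32173051, -0.07010793,  1.45156494,  0.02263845,
        1.37079904, -0.05691219]), 'qd': array([-9.18073335e-04,  3.08316201e-04,  5.65577965e-04, -3.07900957e-03,
        1.42473460e-03, -5.40252987e-05, -1.33101822e-04]), 'joint_torque': array([ 5.72100055e-05, -4.92567229e+01, -4.05455818e-01, -3.13402247e+01,
       -6.39970810e-02,  3.93875130e-02,  7.37374671e-05]), 'position': array([0.18566258, 0.62239759, 0.22157701]), 'tool_rot': array([-4.53574493e-01, -3.10855106e+00,  2.68640682e-03]), 'ft_force': array([-0.21690811,  0.50839944, -0.38090502]), 'torque': array([-0.04168467,  0.00872039, -0.05357575]), 'grip_force': 0.0, 'grip_width': 1.001415965890341}
scene [ 1.081 -0.714  0.775] [-0.44  0.7  -0.56]
side [0.152 1.381 1.199] [ 0.23 -0.74 -0.63]
```

View pics/scene1.png

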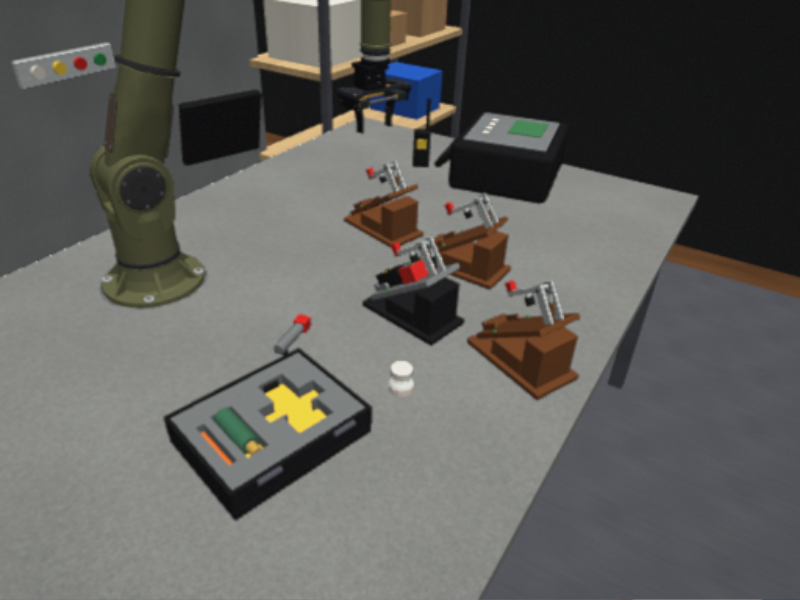

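View pics/side1.png

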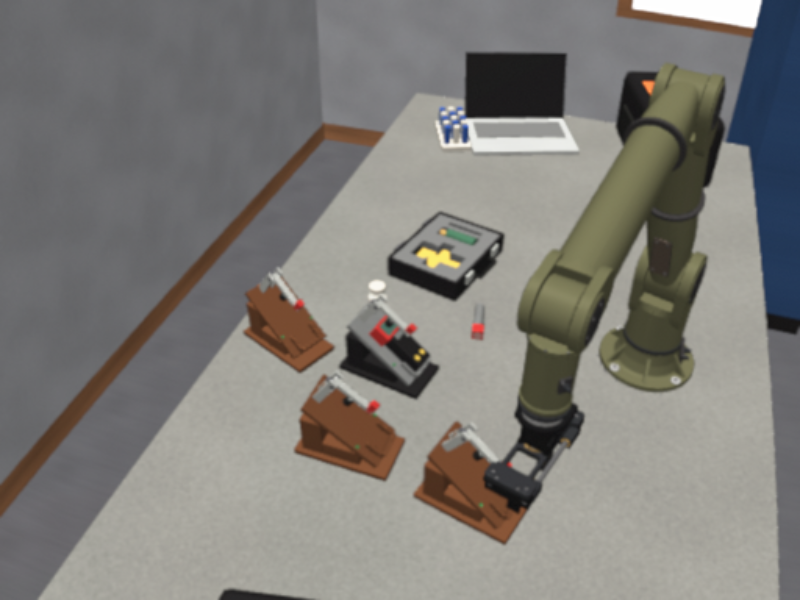

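The dock that matches is the black one, with the red-and-black meter in it, at scene (415,285) and side (390,345). The brown look-alikes are at scene (385,205), (475,240) and (530,335). The case is at scene (270,430), with its yellow cutout at (295,403). I'll measure these and check them in close crops.

```bash
python3 - <<'E'
from h import *
out=[];P=[];C=[]
for n,(r0,r1,q0,q1) in (("scene",(140,225,225,305)),("side",(180,255,210,290))):
    im,d,c=load(n);X=cloud(d,c);ok=d>0
    out.append(cv2.resize(im[r0:r1,q0:q1],(400,400),interpolation=cv2.INTER_CUBIC))
    hsv=cv2.cvtColor(im,cv2.COLOR_RGB2HSV)
    # case
    m=ok&(X[...,2]>.050)&(X[...,2]<.066)&(X[...,0]>.3)&(X[...,1]<.1)
    nn,l,s,ce=cv2.connectedComponentsWithStats(m.astype(np.uint8));k=1+s[1:,4].argmax()
    p=X[l==k];rc=cv2.minAreaRect(p[:,:2].astype(np.float32));print(n,"case",len(p),np.round(rc[0],4),np.round(rc[1],4),rc[2],np.median(p[:,2]))
    for nm,lo,hi in(("yellow",(22,150,120),(35,255,255)),("green",(55,80,40),(90,255,255))):
        mm=cv2.inRange(hsv,lo,hi)>0; mm&=ok&(X[...,2]>0.01)&(X[...,2]<.09)&(np.linalg.norm(X[...,:2]-rc[0],axis=2)<.16)
        q=X[mm];print(nm,len(q),q.mean(0).round(4)); r=cv2.minAreaRect(q[:,:2].astype(np.float32));print(np.round(r[0],4),np.round(r[1],4),r[2])
        if nm=="yellow": v,u=np.nonzero(mm);y=onz(np.c_[u,v],.031,c);r=cv2.minAreaRect(y[:,:2].astype(np.float32));print(" ray",y.mean(0).round(4),np.round(r[0],4),np.round(r[1],4),r[2])
    red=((hsv[...,0]<8)|(hsv[...,0]>172))&(hsv[...,1]>150)&(hsv[...,2]>80)
    nn,l,s,ce=cv2.connectedComponentsWithStats(red.astype(np.uint8))
    for k in range(1,nn):
        if s[k,4]>8: q=X[(l==k)&ok]; print("red",s[k,4],ce[k].round(1),np.median(q,0).round(4) if len(q) else None)
save(np.hstack(out),"crop1")
ctrs=[]
E
```

```text
scene case 5440 [ 0.5481 -0.21  ] [0.2681 0.2176] 75.44380187988281 0.0547873392909507
yellow 627 [ 0.5529 -0.1614  0.0308]
[ 0.5676 -0.1849] [0.109  0.1677] 29.46055030822754
 ray [ 0.553  -0.1616  0.031 ] [ 0.5669 -0.1834] [0.11   0.1614] 30.207443237304688
green 346 [ 0.5261 -0.2679  0.0599]
[ 0.5211 -0.2654] [0.0307 0.0862] 78.66050720214844
red 44 [50.9 40. ] [-0.6932  0.3768  0.3   ]
red 13 [236.6 109.4] [0.2411 0.522  0.1451]
red 22 [287.1 132.3] [0.5071 0.4608 0.1451]
red 32 [252.9 157.6] [0.5059 0.2274 0.1478]
red 176 [264.2 173.6] [0.5705 0.1933 0.123 ]
red 29 [326.6 182.4] [0.7631 0.2268 0.1479]
red 63 [193.5 205.5] [0.4047 0.0433 0.0254]
side case 1623 [ 0.5469 -0.2053] [0.2772 0.2191] 74.89563751220703 0.0562422804974676
yellow 7 [ 0.6088 -0.1946  0.0328]
[ 0.5962 -0.2056] [0.0642 0.0234] 30.90369987487793
 ray [ 0.6096 -0.197   0.031 ] [ 0.5947 -0.2055] [0.0628 0.0198] 25.44709014892578
green 63 [ 0.5199 -0.2512  0.0622]
[ 0.5211 -0.2529] [0.0214 0.0786] 77.67362976074219
red 25 [190.8 194.8] [0.7593 0.2391 0.1476]
red 105 [244.  213.5] [0.5668 0.2515 0.1247]
red 17 [263. 210.] [0.5033 0.2371 0.1498]
red 30 [305.5 210. ] [0.3959 0.056  0.0279]
red 32 [238.2 260. ] [0.5052 0.471  0.1467]
```

View pics/crop1.png

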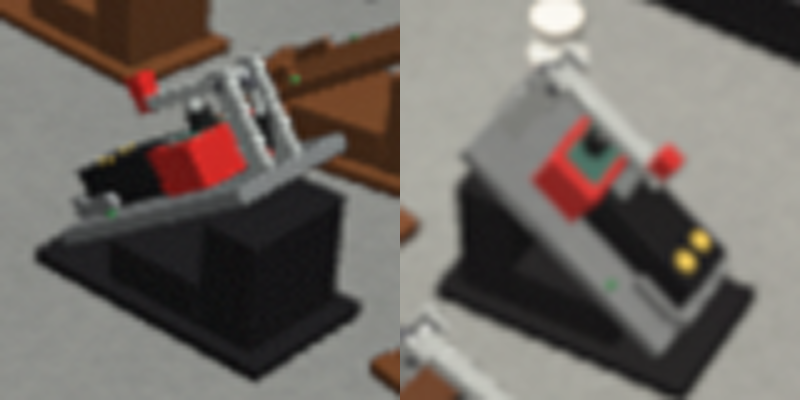

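The crop confirms it: the black dock holds the red-headed meter, the arm is closed, and the red tab points down the slope, at scene (253,158) and side (263,210) in full-image pixels. Next I'll fit the slope to get the dock's yaw.

```bash
python3 - <<'E'
from h import *
A=[]
for n,b in (("scene",(140,225,225,305)),("side",(180,255,210,290))):
    im,d,c=load(n);X=cloud(d,c)
    hsv=cv2.cvtColor(im,cv2.COLOR_RGB2HSV)
    m=np.zeros(d.shape,bool);m[b[0]:b[1],b[2]:b[3]]=1
    m&=(d>0)&(np.linalg.norm(X[...,:2]-[.57,.21],axis=2)<.17)
    g=m&(hsv[...,1]<40)&(hsv[...,2]>70)&(hsv[...,2]<150)&(X[...,2]>.03)
    p=X[g];best=None;rng=np.random.default_rng(0)
    for _ in range(3000):
        q=p[rng.choice(len(p),3,False)];nv=np.cross(q[1]-q[0],q[2]-q[0]);L=np.linalg.norm(nv)
        if L<1e-5: continue
        nv/=L
        if abs(abs(nv[2])-np.cos(np.radians(35)))>.06: continue
        s=(abs((p-q[0])@nv)<.003).sum()
        if best is None or s>best[0]: best=(s,nv*np.sign(nv[2]),q[0])
    s,nv,q0=best;i=abs((p-q0)@nv)<.004;pp=p[i];ce=pp.mean(0);nv=np.linalg.svd(pp-ce)[2][2];nv*=np.sign(nv[2])
    print(n,len(p),i.sum(),"tilt",np.degrees(np.arccos(nv[2])),"yaw",np.degrees(np.arctan2(-nv[1],-nv[0])),ce.round(4),"off",nv@ce)
    k=m&(hsv[...,2]<60)&(X[...,2]>.004)&(X[...,2]<.03);P=X[k];r=cv2.minAreaRect(P[:,:2].astype(np.float32));print("base",len(P),np.median(P[:,2]),np.round(r[0],3),np.round(r[1],3),r[2])
print(ctrl.camera_params("wrist")["hand_eye"])
K=cam("wrist")[0];print(K)
E
```

```text
scene 497 174 tilt 34.62581311462434 yaw -10.031477910275024 [0.5807 0.1927 0.1088] off -0.2162675436562084
base 571 0.013567169952711344 [0.559 0.214] [0.105 0.201] 81.5517807006836
side 747 391 tilt 34.93258394410542 yaw -13.873529461425264 [0.5739 0.2498 0.0975] off -0.20483188738148259
base 479 0.014391665339803517 [0.556 0.229] [0.11  0.198] 80.00308227539062
[[-8.58626530e-04 -9.58083804e-01 -2.86486800e-01  7.90142627e-02]
 [ 9.99999427e-01 -6.39631262e-04 -8.58000040e-04  5.89466297e-04]
 [ 6.38790029e-04 -2.86487372e-01  9.58083805e-01 -1.62208430e-01]
 [ 0.00000000e+00  0.00000000e+00  0.00000000e+00  1.00000000e+00]]
[[309.78099298   0.         248.40668521]
 [  0.         309.78099298 188.51909314]
 [  0.           0.           1.        ]]
```

{"method": "step_arm", "body": {
  "targets": [
    [1, -1, 3, 0, 0, 0, 1],
    [2.5, -3, 1.5, 0, 0, 1, 1],
    [2.5, -3, 1.5, 0, 0, 1, 1],
    [2.5, -3, 1.5, 0, 0, 1, 1],
    [2.5, -3, 1.5, 0, 0, 1, 1]
  ]
}}

```text
time: 0.52
position: [0.2961, 0.4917, 0.3126]
tool_rot: [-0.343, -3.123, 0.001]
ft_force: [0.2, 0.1, 0.9]
grip_width: 1.002
grip_force: 0.0
```

{"method": "step_arm", "body": {
  "targets": [
    [2.5, -3.3, 1, 0, 0, 1, 1],
    [2.5, -3.3, 1, 0, 0, 1, 1],
    [2.5, -3.3, 1, 0, 0, 1, 1],
    [2.5, -3.3, 0, 0, 0, 0, 1],
    [2.2, -3.3, 0, 0, 0, 0, 1]
  ]
}}

```text
time: 0.93
position: [0.4171, 0.3286, 0.3422]
tool_rot: [0.264, 3.13, 0.001]
ft_force: [0.5, -1.1, -1.0]
grip_width: 1.004
grip_force: 0.0
```

{"method": "step_arm", "body": {
  "targets": [
    [2.5, -3.3, 0, 0, 0, 0, 1],
    [2.5, -3.3, 0, 0, 0, 0, 1],
    [2, -3, 0, 0, 0, 0, 1],
    [0, 0, 0, 0, 0, 0, 1],
    [0, 0, 0, 0, 0, 0, 1]
  ]
}}

```text
time: 1.35
position: [0.4869, 0.2318, 0.3414]
tool_rot: [-0.272, -3.13, 0.001]
ft_force: [0.7, 0.1, -0.3]
grip_width: 0.996
grip_force: 0.0
```

```bash
python3 - <<'E'
from h import *
im,d,c=grab("wrist");save(cv2.resize(im,(800,600)),"w1")
print(c[3],c[2][:,2]);X=cloud(d,c)
hsv=cv2.cvtColor(im,cv2.COLOR_RGB2HSV)
red=((hsv[...,0]<8)|(hsv[...,0]>172))&(hsv[...,1]>150)&(hsv[...,2]>80)
nn,l,s,ce=cv2.connectedComponentsWithStats(red.astype(np.uint8))
for k in range(1,nn):
    if s[k,4]>30:
        q=X[(l==k)&(d>0)]; print("red",s[k],ce[k].round(1),np.median(q,0).round(4),q.min(0).round(3),q.max(0).round(3))
E
```

```text
[0.40931534 0.24605531 0.50365721] [ 0.28169695 -0.05056612 -0.95817008]
red [107 100  27  22 341] [118.7 110.6] [0.3959 0.0506 0.0278] [0.381 0.035 0.01 ] [0.41  0.065 0.031]
red [434 137  26  20 328] [446.9 146. ] [0.5029 0.4603 0.1497] [0.493 0.457 0.061] [0.534 0.507 0.158]
red [245 171  12  17 189] [250.9 178.9] [0.5011 0.2324 0.1519] [0.492 0.222 0.101] [0.518 0.24  0.157]
red [226 201  19  35 346] [232.4 219. ] [0.5549 0.1975 0.131 ] [0.535 0.186 0.116] [0.587 0.217 0.144]
red [257 202  18  34 319] [268. 220.] [0.5665 0.2461 0.1315] [0.542 0.226 0.119] [0.592 0.255 0.144]
```

View pics/w1.png

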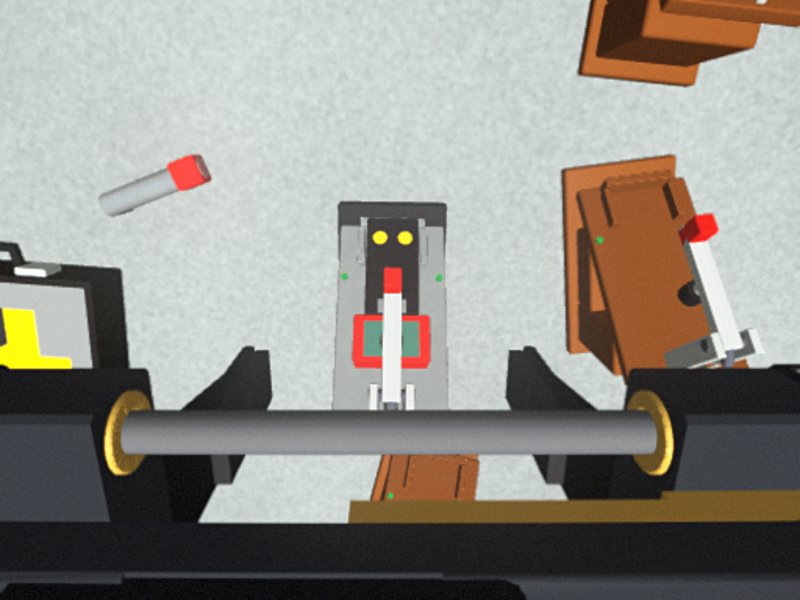

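The wrist picture (800-px scale) shows the black dock at (390,310), lined up with the image. Its tab is at (392,280), the meter's red head frame at (391,341) and its yellow buttons at (380,238) and (405,238). Next I'll fit the slope and measure the tab and the meter.

```bash
python3 - <<'E'
from h import *
im,d,c=load("wrist");X=cloud(d,c);hsv=cv2.cvtColor(im,cv2.COLOR_RGB2HSV)
g=np.zeros(d.shape,bool);g[145:262,213:287]=1
g&=(d>0)&(hsv[...,1]<40)&(hsv[...,2]>80)
p=X[g];p=p[(p[:,2]>.03)]
rng=np.random.default_rng(0);best=(0,)
for _ in range(2000):
    q=p[rng.choice(len(p),3,False)];nv=np.cross(q[1]-q[0],q[2]-q[0]);L=np.linalg.norm(nv)
    if L<1e-5: continue
    nv/=L
    if abs(abs(nv[2])-np.cos(np.radians(35)))>.06: continue
    s=(abs((p-q[0])@nv)<.003).sum()
    if s>best[0]: best=(s,nv,q[0])
s,nv,q0=best;i=abs((p-q0)@nv)<.003;pp=p[i];ce=pp.mean(0);nv=np.linalg.svd(pp-ce)[2][2];nv*=np.sign(nv[2])
print(len(p),len(pp),"tilt",np.degrees(np.arccos(nv[2])),"yaw",np.degrees(np.arctan2(-nv[1],-nv[0])))
def onpl(uv,h):
    r=rays(uv,c);return c[3]+r*(((ce+h*nv-c[3])@nv)/(r@nv))[:,None]
# slope edges -> yaw: per row left/right extents
M=np.zeros(d.shape,bool);M[g]=(abs((X[g]-ce)@nv)<.004)
L=[];Rr=[]
for v in range(165,240):
    u=np.nonzero(M[v])[0]
    if len(u)>4: L.append((u[0]-.5,v));Rr.append((u[-1]+.5,v))
for E in(L,Rr):
    q=onpl(E,0);vx=cv2.fitLine(q[:,:2].astype(np.float32),cv2.DIST_HUBER,0,.001,.001).ravel();print("edge yaw",np.degrees(np.arctan(vx[1]/vx[0])),vx[2:])
ql,qr=onpl(L,0),onpl(Rr,0);print("width",np.median(np.linalg.norm(ql-qr,axis=1)))
yaw=np.arctan2(-nv[1],-nv[0])
red=(((hsv[...,0]<8)|(hsv[...,0]>172))&(hsv[...,1]>120)&(hsv[...,2]>70))
sub=np.zeros_like(red);sub[198:240,215:292]=1
v,u=np.nonzero(red&sub);q=onpl(np.c_[u,v],.034);r=cv2.minAreaRect(np.c_[u,v].astype(np.float32));
a=np.radians(-9.5);ex=np.array([np.cos(a),np.sin(a),0]);ey=np.array([-np.sin(a),np.cos(a),0]);s_=np.cos(np.radians(35))*ex+[0,0,np.sin(np.radians(35))]
C=q.mean(0)
print("head s",np.percentile((q-C)@s_,[0,1,99,100]).round(4),"y",np.percentile((q-C)@ey,[0,1,99,100]).round(4),C)
for m,nm in ((cv2.inRange(hsv,(22,150,120),(35,255,255))>0,"btn"),):
    nn,l,s,cc=cv2.connectedComponentsWithStats(m[140:165,225:275].astype(np.uint8));print(nm,onpl(cc[1:]+[225,140],.034))
print("greens");m=cv2.inRange(hsv,(50,150,80),(75,255,255))[165:190,210:290];nn,l,s,cc=cv2.connectedComponentsWithStats(m);print(onpl(cc[1:]+[210,165],0),s[1:,4])
m=red[165:192,240:262];vv,uu=np.nonzero(m);q=X[165:192,240:262][m];q=q[q[:,2]>.12];print("tab",len(q),((q-C)@nv).min(),q[:,2].max(),"bbox",uu.min()+240,uu.max()+240,vv.min()+165,vv.max()+165)
np.savez("pl.npz",ce=ce,nv=nv);print(ce,nv)
E
```

```text
5201 3761 tilt 34.9539123086782 yaw -10.872460243422058
edge yaw -10.739427 [0.5422884  0.17411307]
edge yaw -11.14827 [0.5551638 0.2729788]
width 0.09954109784699698
head s [-0.0246 -0.0245  0.0202  0.0203] y [-0.0307 -0.0305  0.0317  0.032 ] [0.55876044 0.22103685 0.13449141]
btn [[0.48009643 0.22550368 0.07990261]
 [0.48415748 0.24707869 0.07984572]]
greens
[[0.51276947 0.18536169 0.06614113]
 [0.52922382 0.27192927 0.06602251]] [8 7]
tab 194 0.03278557376624245 0.5036572067234774 bbox 245 257 171 187
[0.55933698 0.22122853 0.09337892] [-0.56263318  0.10806564  0.81961315]
```

{"method": "step_arm", "body": {
  "targets": [
    [1.0, 0, -3.5, 0, 0, -1, 0.6],
    [0.7, 0, -4, 0, 0, 0, 0.6],
    [0, 0, -4, 0, 0, 0, 0.6],
    [0, 0, -4, 0, 0, 0, 0.6],
    [0, 0, -2, 0, 0, 0, 0.6]
  ]
}}

```text
time: 1.82
position: [0.4988, 0.2354, 0.1612]
tool_rot: [-0.284, -3.122, 0.006]
ft_force: [0.0, 0.8, -0.9]
grip_width: 0.708
grip_force: 0.0
```

{"method": "step_arm", "body": {
  "targets": [
    [0, 0, -2, 0, 0, 0, 0.6],
    [0, 0, -1, 0, 0, 0, 0.6],
    [0, 0, -1, 0, 0, 0, 0.6],
    [0, 0, 0, 0, 0, 0, 0.6],
    [0, 0, 0, 0, 0, 0, 0.6]
  ]
}}

```text
time: 2.23
position: [0.5027, 0.2353, 0.1272]
tool_rot: [0.289, 3.128, 0.001]
ft_force: [0.6, 0.3, 0.3]
grip_width: 0.601
grip_force: 0.0
```

{"method": "step_arm", "body": {
  "targets": [
    [0.2, -0.3, -0.2, 0, 0, 0, 0.5],
    [0, 0, 0, 0, 0, 0, 0.1],
    [0, 0, 0, 0, 0, 0, 0],
    [0, 0, 0, 0, 0, 0, 0],
    [0, 0, 0, 0, 0, 0, 0]
  ],
  "force": 15
}}

```text
time: 2.65
position: [0.505, 0.2316, 0.1252]
tool_rot: [0.29, 3.127, 0.001]
ft_force: [-0.7, -0.0, -0.5]
grip_width: 0.305
grip_force: 0.0
```

{"method": "step_arm", "body": {
  "targets": [
    [0, 0, 0, 0, 0, 0, 0],
    [0, 0, 0, 0, 0, 0, 0],
    [0, 0, 0, 0, 0, 0, 0],
    [0, 0, 0, 0, 0, 0, 0],
    [0, 0, 0, 0, 0, 0, 0]
  ]
}}

```text
time: 3.07
position: [0.5048, 0.2316, 0.1248]
tool_rot: [0.29, 3.128, 0.0]
ft_force: [-0.2, 0.1, 0.4]
grip_width: 0.16
grip_force: 15.0
```

{"method": "step_arm", "body": {
  "targets": [
    [-0.45, 0.09, 1.02, 0, 0, 0, 0],
    [-0.32, 0.06, 1.07, 0, 0, 0, 0],
    [-0.19, 0.04, 1.1, 0, 0, 0, 0],
    [-0.04, 0.01, 1.12, 0, 0, 0, 0],
    [0.11, -0.02, 1.12, 0, 0, 0, 0]
  ]
}}

```text
time: 3.48
position: [0.4938, 0.2336, 0.1798]
tool_rot: [-0.288, -3.125, 0.001]
ft_force: [-2.0, 1.3, -3.7]
grip_width: 0.158
grip_force: 15.0
```

{"method": "step_arm", "body": {
  "targets": [
    [0.25, -0.05, 1.09, 0, 0, 0, 0],
    [0.38, -0.07, 1.05, 0, 0, 0, 0],
    [0.52, -0.1, 0.99, 0, 0, 0, 0],
    [0.64, -0.12, 0.91, 0, 0, 0, 0],
    [0.75, -0.14, 0.82, 0, 0, 0, 0]
  ]
}}

```text
time: 3.9
position: [0.5213, 0.2284, 0.23]
tool_rot: [0.29, 3.128, 0.001]
ft_force: [-3.3, 0.5, 0.5]
grip_width: 0.159
grip_force: 15.0
```

{"method": "step_arm", "body": {
  "targets": [
    [0.84, -0.16, 0.71, 0, 0, 0, 0],
    [0.93, -0.18, 0.6, 0, 0, 0, 0],
    [0, 0, 0, 0, 0, 0, 0],
    [0, 0, 0, 0, 0, 0, 0],
    [0, 0, 0, 0, 0, 0, 0.6]
  ]
}}

```text
time: 4.32
position: [0.5409, 0.2246, 0.2432]
tool_rot: [0.292, 3.123, 0.002]
ft_force: [0.6, -0.4, -0.1]
grip_width: 0.184
grip_force: 0.0
```

{"method": "step_arm", "body": {
  "targets": [
    [0, 0, 0, 0, 0, 0, 0.9],
    [-0.5, 0.1, 2, 0, 0, 0, 0.9],
    [-1, 0.2, 2.5, 0, 0, 0, 0.9],
    [-1.5, 0.3, 0.5, -1.32, -6.87, 0, 0.9],
    [-1.5, 0.3, 0, -1.32, -6.87, 0, 0.9]
  ]
}}

```text
time: 4.73
position: [0.4972, 0.2337, 0.2933]
tool_rot: [0.274, 2.876, -0.032]
ft_force: [-1.6, 0.8, 0.2]
grip_width: 0.526
grip_force: 0.0
```

{"method": "step_arm", "body": {
  "targets": [
    [-1.5, 0.3, -1, -1.32, -6.87, 0, 0.9],
    [-1.2, 0.2, -1.5, -1.32, -6.87, 0, 0.9],
    [-1, 0.2, -2, -1.32, -6.87, 0, 0.9],
    [0, 0, -2, 0, 0, 0, 0.9],
    [0, 0, 0, 0, 0, 0, 0.9]
  ]
}}

```text
time: 5.15
position: [0.4535, 0.2394, 0.2212]
tool_rot: [0.227, 2.532, -0.086]
ft_force: [1.0, -1.2, 0.5]
grip_width: 0.865
grip_force: 0.0
```

```bash
python3 - <<'E'
from h import *
im,d,c=grab("wrist");save(cv2.resize(im,(800,600)),"w2");np.savez("w2.npz",**np.load("wrist.npz"))
s=ctrl.get_state();print(s["position"],R.from_rotvec(s["tool_rot"]).as_matrix().round(3),s["ft_force"],s["joint_positions"].round(2))
E
```

```text
[0.45612084 0.23990936 0.22472771] [[-0.81   0.184  0.557]
 [ 0.148  0.983 -0.11 ]
 [-0.568 -0.007 -0.823]] [0.80945825 0.57826817 0.68337402] [-0.89 -0.23 -0.02  2.15  0.63  1.02  0.19]
```

View pics/w2.png

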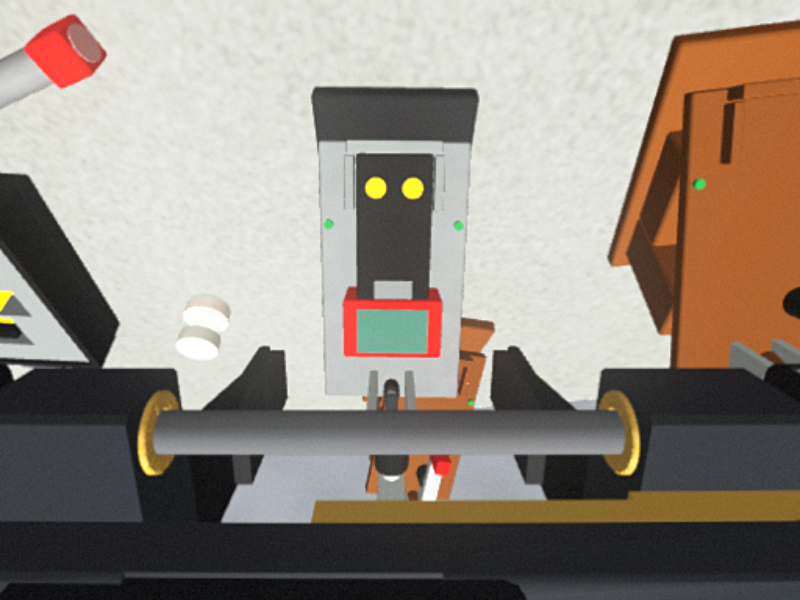

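The clamp arm now stands open, and the meter's face is clear: head at (392,325), buttons at (376,188) and (413,188). I'll re-measure the meter pose from this near-normal view.

```bash
python3 - <<'E'
from h import *
im,d,c=load("wrist");X=cloud(d,c);hsv=cv2.cvtColor(im,cv2.COLOR_RGB2HSV)
red=(((hsv[...,0]<8)|(hsv[...,0]>172))&(hsv[...,1]>120)&(hsv[...,2]>70));sub=np.zeros_like(red);sub[180:232,215:286]=1;red&=sub
q=X[110:180,232:272].reshape(-1,3)
q=q[np.isfinite(q).all(1)]
ce=np.median(q,0)
for _ in range(4):
    nv=np.linalg.svd(q-q.mean(0))[2][2];nv*=np.sign(nv[2]);e=(q-q.mean(0))@nv;q=q[abs(e)<max(.002,e.std()*1.5)]
ce=q.mean(0);print("face tilt",np.degrees(np.arccos(nv[2])),"yaw",np.degrees(np.arctan2(-nv[1],-nv[0])),len(q))
def onpl(uv,h=0):
    r=rays(uv,c);return c[3]+r*(((ce+h*nv-c[3])@nv)/(r@nv))[:,None]
ey=np.cross([0,0,1],-nv);ey/=np.linalg.norm(ey);ey*=np.sign(ey[1]);s=np.cross(ey,nv)
dark=(hsv[...,2]<70);sub=np.zeros_like(red);sub[95:190,225:280]=1
nn,l,st,cc=cv2.connectedComponentsWithStats((dark&sub).astype(np.uint8));k=1+st[1:,4].argmax();hd=l==k
for nm,m in(("head",red),("handle",hd)):
    v,u=np.nonzero(m);p=onpl(np.c_[u,v])-ce
    print(nm,"s",np.percentile(p@s,[.5,99.5]).round(4),"y",np.percentile(p@ey,[.5,99.5]).round(4))
hsvb=cv2.inRange(hsv,(22,150,120),(35,255,255))[105:135,225:280];nn,l,st,cc=cv2.connectedComponentsWithStats(hsvb);b=onpl(cc[1:]+[225,105]);b=b[st[1:,4]>20];print("btn",((b-ce)@s).round(4),((b-ce)@ey).round(4),"axis yaw from buttons",np.degrees(np.arctan2(*(b[1]-b[0])[1::-1]))-90)
print("ce",ce,"nv",nv,"s",s,"ey",ey)
E
```

```text
face tilt 89.92053107393073 yaw 79.7451807799567 1559
head s [0.2119 0.2176] y [0.1966 0.2042]
handle s [0.2128 0.2243] y [0.1985 0.208 ]
btn [0.2158 0.2161] [0.2017 0.2019] axis yaw from buttons 79.64572175359712
ce [0.49800753 0.23314659 0.09427389] nv [-0.17802614 -0.98402478  0.00138699] s [2.46921423e-04 1.36483775e-03 9.99999038e-01] ey [-0.98402573  0.17802631  0.        ]
```

```bash
python3 - <<'E'
from h import *
im,d,c=load("wrist");X=cloud(d,c);hsv=cv2.cvtColor(im,cv2.COLOR_RGB2HSV)
nv=np.load("pl.npz")["nv"]
red=(((hsv[...,0]<8)|(hsv[...,0]>172))&(hsv[...,1]>120)&(hsv[...,2]>70));sub=np.zeros_like(red);sub[180:232,215:286]=1;red&=sub
sel=np.zeros_like(red);sel[110:180,232:272]=1;sel|=red;sel&=d>0
q=X[sel]
for _ in range(6):
    e=(q-q[0])@nv;e-=np.median(e);qq=q[abs(e)<.004];n2=np.linalg.svd(qq-qq.mean(0))[2][2];nv=n2*np.sign(n2[2])
q=qq;ce=q.mean(0);print("face tilt",np.degrees(np.arccos(nv[2])),"yaw",np.degrees(np.arctan2(-nv[1],-nv[0])),len(q))
def onpl(uv,h=0):
    r=rays(uv,c);return c[3]+r*(((ce+h*nv-c[3])@nv)/(r@nv))[:,None]
ey=np.cross([0,0,1],-nv);ey/=np.linalg.norm(ey);ey*=np.sign(ey[1]);s=np.cross(ey,nv)
dark=(hsv[...,2]<70);sub=np.zeros_like(red);sub[95:190,225:280]=1
nn,l,st,cc=cv2.connectedComponentsWithStats((dark&sub).astype(np.uint8));k=1+st[1:,4].argmax();hd=l==k
for nm,m in(("head",red),("handle",hd)):
    v,u=np.nonzero(m);p=onpl(np.c_[u,v])-ce
    print(nm,"s",np.percentile(p@s,[.5,99.5]).round(4),"y",np.percentile(p@ey,[.5,99.5]).round(4))
hsvb=cv2.inRange(hsv,(22,150,120),(35,255,255))[105:135,225:280];nn,l,st,cc=cv2.connectedComponentsWithStats(hsvb);b=onpl(cc[1:]+[225,105]);b=b[st[1:,4]>20];print("btn",((b-ce)@s).round(4),((b-ce)@ey).round(4),"axis yaw from buttons",np.degrees(np.arctan2(*(b[1]-b[0])[1::-1]))-90)
print("ce",ce,"nv",nv,"s",s,"ey",ey)
E
```

```text
face tilt 34.7923418331195 yaw -10.722376755418606 3846
head s [0.0219 0.0686] y [-0.0313  0.0315]
handle s [-0.0597  0.0159] y [-0.0194  0.0221]
btn [-0.0408 -0.0407] [-0.011   0.0112] axis yaw from buttons -10.885669364091513
ce [0.514036   0.23004223 0.10238819] nv [-0.56064118  0.10616104  0.82122548] s [ 0.80688706 -0.1527893   0.57060381] ey [ 0.18605036  0.98254021 -0.        ]
```

{"method": "step_arm", "body": {
  "targets": [
    [0.7, -0.1, -2.5, 0, 0, 0, 0.9],
    [0.6, 0, -2.4, 0, 0, 0, 0.9],
    [1.4, -0.27, -2.05, 0, 0, 0, 0.85],
    [1.4, -0.27, -2.05, 0, 0, 0, 0.85],
    [1.2, -0.2, -1.75, 0, 0, 0, 0.85]
  ]
}}

```text
time: 5.62
position: [0.514, 0.2322, 0.1206]
tool_rot: [0.24, 2.524, -0.076]
ft_force: [0.3, -0.3, 0.5]
grip_width: 0.855
grip_force: 0.0
```

{"method": "step_arm", "body": {
  "targets": [
    [0.8, -0.15, -1.17, 0, 0, 0, 0.85],
    [0.5, -0.1, -0.73, 0, 0, 0, 0.85],
    [0.3, -0.06, -0.45, 0, 0, 0, 0.85],
    [0, 0, 0, 0, 0, 0, 0.85],
    [0, 0, 0, 0, 0, 0, 0.85]
  ]
}}

```text
time: 6.03
position: [0.5273, 0.2298, 0.0966]
tool_rot: [0.236, 2.526, -0.077]
ft_force: [-0.5, -0.3, 0.0]
grip_width: 0.852
grip_force: 0.0
```

{"method": "step_arm", "body": {
  "targets": [
    [0.4, -0.2, -0.8, 0, 0, 0, 0.85],
    [0.35, -0.15, -0.85, 0, 0, 0, 0.85],
    [0, 0, 0, 0, 0, 0, 0.85],
    [0, 0, 0, 0, 0, 0, 0.4],
    [0, 0, 0, 0, 0, 0, 0.4]
  ],
  "force": 45
}}

```text
time: 6.45
position: [0.5338, 0.2259, 0.0789]
tool_rot: [0.235, 2.527, -0.078]
ft_force: [0.5, -0.5, -0.2]
grip_width: 0.771
grip_force: 0.0
```

{"method": "step_arm", "body": {
  "targets": [
    [0, 0, 0, 0, 0, 0, 0.3],
    [0, 0, 0, 0, 0, 0, 0.3],
    [0, 0, 0, 0, 0, 0, 0.3],
    [0, 0, 0, 0, 0, 0, 0.3],
    [0, 0, 0, 0, 0, 0, 0.3]
  ]
}}

```text
time: 6.87
position: [0.5339, 0.2261, 0.0792]
tool_rot: [0.235, 2.527, -0.077]
ft_force: [-1.6, -0.1, 2.0]
grip_width: 0.523
grip_force: 45.0
```

{"method": "step_arm", "body": {
  "targets": [
    [-0.55, 0.1, 0.8, 0, 0, 0, 0.3],
    [-1.1, 0.2, 1.65, 0, 0, 0, 0.3],
    [-1.5, 0.3, 2.2, 0, 0, 0, 0.3],
    [-1.6, 0.3, 2.3, 0, 0, 0, 0.3],
    [-1.5, 0, 2, 0, 0, 0, 0.3]
  ]
}}

```text
time: 7.28
position: [0.4697, 0.2353, 0.1692]
tool_rot: [0.234, 2.529, -0.078]
ft_force: [-1.2, 0.3, -1.4]
grip_width: 0.529
grip_force: 45.0
```

{"method": "step_arm", "body": {
  "targets": [
    [-1, -1, 2, 0, 0, 0, 0.3],
    [0, -2, 1.5, 0, 0, 0, 0.3],
    [0, -3, 1, 1.3, 6.8, 0, 0.3],
    [0.5, -3, 1, 1.3, 6.8, 0, 0.3],
    [1, -3, 0.5, 1.3, 6.8, 0, 0.3]
  ]
}}

```text
time: 7.7
position: [0.473, 0.1296, 0.2244]
tool_rot: [0.26, 2.834, -0.048]
ft_force: [1.6, 0.2, -2.3]
grip_width: 0.526
grip_force: 45.0
```

{"method": "step_arm", "body": {
  "targets": [
    [1.5, -3, 0, 1.3, 6.8, 0, 0.3],
    [2, -3, 0, 1.3, 6.8, 0, 0.3],
    [2, -3, 0, 0, 0, 0, 0.3],
    [2, -3, 0, 0, 0, 0, 0.3],
    [2, -3, 0, 0, 0, 0, 0.3]
  ]
}}

```text
time: 8.12
position: [0.5683, -0.0196, 0.2223]
tool_rot: [0.287, 3.059, -0.028]
ft_force: [-0.1, -0.0, -2.6]
grip_width: 0.528
grip_force: 45.0
```

{"method": "step_arm", "body": {
  "targets": [
    [2, -3, 0, 0, 0, 0, 0.3],
    [2, -3, 0, 0, 0, 0, 0.3],
    [1.5, -2.5, 0, 0, 0, 0, 0.3],
    [0, 0, 0, 0, 0, 0, 0.3],
    [0, 0, 0, 0, 0, 0, 0.3]
  ]
}}

```text
time: 8.53
position: [0.6223, -0.1053, 0.2219]
tool_rot: [0.293, 3.059, -0.03]
ft_force: [-0.4, 0.0, -2.8]
grip_width: 0.525
grip_force: 45.0
```

```bash
python3 - <<'E'
from h import *
im,d,c=grab("wrist");save(cv2.resize(im,(800,600)),"w3")
s=ctrl.get_state();print(s["position"],R.from_rotvec(s["tool_rot"]).as_matrix().round(3),s["joint_positions"].round(2))
E
```

```text
[ 0.62221573 -0.10309726  0.22187644] [[-0.98   0.187  0.066]
 [ 0.186  0.982 -0.024]
 [-0.07  -0.011 -0.998]] [-0.47  0.26  0.71  1.59 -0.17  1.28  1.63]
```

View pics/w3.png

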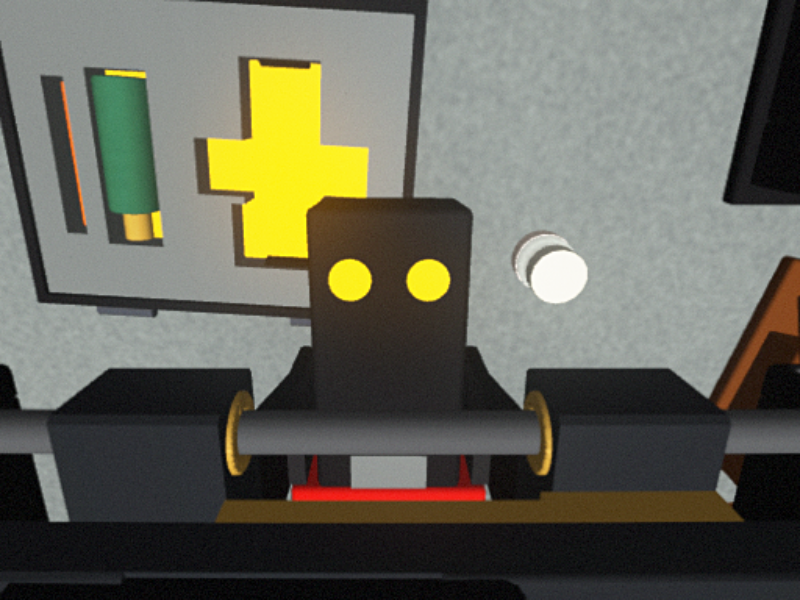

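{"method": "step_arm", "body": {
  "targets": [
    [0, 2, 0.5, 0.7, 1.9, 0, 0.3],
    [0, 2, 0.5, 0.7, 1.9, 0, 0.3],
    [0, 0.5, 0, 0, 0, 0, 0.3],
    [0, 0, 0, 0, 0, 0, 0.3],
    [0, 0, 0, 0, 0, 0, 0.3]
  ]
}}

```text
time: 9.0
position: [0.6224, -0.0577, 0.2324]
tool_rot: [0.291, 3.126, -0.001]
ft_force: [-0.4, -0.6, -2.4]
grip_width: 0.524
grip_force: 45.0
```

```bash
python3 - <<'E'
from h import *
im,d,c=grab("wrist");save(cv2.resize(im,(800,600)),"w4")
s=ctrl.get_state();print(s["position"],R.from_rotvec(s["tool_rot"]).as_matrix().round(3))
X=cloud(d,c);hsv=cv2.cvtColor(im,cv2.COLOR_RGB2HSV)
g=(d>0)&(hsv[...,1]<45)&(hsv[...,2]>80)&(X[...,2]>.045)&(X[...,2]<.065)&(X[...,1]<-.02)
print("top z",np.median(X[g][:,2]),g.sum())
y=cv2.inRange(hsv,(22,150,100),(35,255,255));nn,l,st,cc=cv2.connectedComponentsWithStats(y)
for k in range(1,nn):
    if st[k,4]>400: q=X[(l==k)&(d>0)];print(st[k],cc[k],np.median(q,0))
E
```

```text
[ 0.62223837 -0.05879344  0.23249649] [[-0.983  0.186  0.002]
 [ 0.186  0.983 -0.001]
 [-0.002 -0.001 -1.   ]]
top z 0.05511926693935473 24454
[  96   62   95  121 6580] [143.08039514 125.96398176] [ 0.55605877 -0.16795085  0.03105793]
[210 166  28  27 603] [223.40630182 178.85240464] [ 0.5770909  -0.05978772  0.26321393]
[260 166  28  27 605] [273.54710744 178.98016529] [ 0.5811178  -0.03818756  0.26320322]
```

View pics/w4.png

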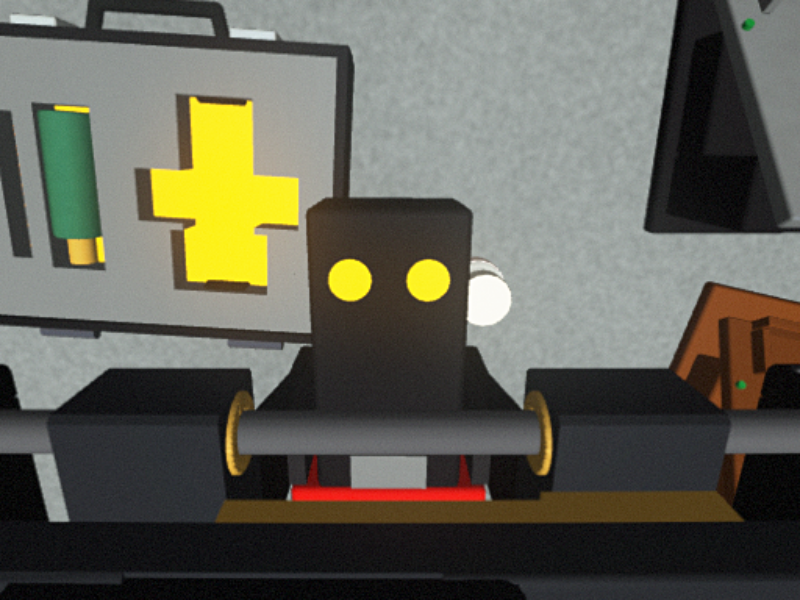

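The cutout is fully in view: yellow from (150,97) to (300,287), and the wide head part is at the image bottom, so its +x points away from the robot. I'll measure its outline on the insert's plane, and the held meter's offset in the hand.

```bash
cat > m.py <<'E'
from h import *
im,d,c=load("wrist");X=cloud(d,c);hsv=cv2.cvtColor(im,cv2.COLOR_RGB2HSV)
g=((X[...,2]>.0515)&(X[...,2]<.0595)&(d>0)).astype(np.uint8)
h=(1-g);h[:50]=0;h[192:]=0;h[:,:80]=0;h[:,204:]=0
nn,l,st,cc=cv2.connectedComponentsWithStats(h);k=l[126,143];m=(l==k).astype(np.uint8);print("hole",st[k])
ct=max(cv2.findContours(m,cv2.RETR_EXTERNAL,cv2.CHAIN_APPROX_NONE)[0],key=len).reshape(-1,2)
P=onz(ct,.055,c)[:,:2]
ap=cv2.approxPolyDP(ct.reshape(-1,1,2),3,True).reshape(-1,2);A=onz(ap,.055,c)[:,:2];E=np.roll(A,-1,0)-A;L=np.linalg.norm(E,axis=1)
ang=np.degrees(np.arctan2(E[:,1],E[:,0]));yaw=np.degrees(np.angle(np.sum(L*L*np.exp(4j*np.radians(ang)))))/4
print(len(ap),"yaw mod 90",yaw,[(round(a%90,1),round(b*1e3)) for a,b in zip(ang,L) if b>.015])
a=np.radians(yaw if yaw<0 else yaw-90) if not -45<yaw<45 else np.radians(yaw)
B=np.array([[np.cos(a),np.sin(a)],[-np.sin(a),np.cos(a)]]);Q=P@B.T
ce=np.array([(np.percentile(Q[:,i],1)+np.percentile(Q[:,i],99))/2 for i in(0,1)])
print("extent",np.percentile(Q,99,axis=0)-np.percentile(Q,1,axis=0))
q=Q-ce
for nm,lo,hi in(("tail",-.058,-.028),("notch",-.012,.012),("head",.033,.058)):
    s=q[(q[:,0]>lo)&(q[:,0]<hi)];a1=np.median(s[s[:,1]>0,1]);a0=np.median(s[s[:,1]<0,1]);print(nm,a0,a1,"mid",(a0+a1)/2)
for sg in(1,-1):
    s=q[(sg*q[:,1]>.038)];print("notch sides x",np.median(s[s[:,0]>0,0]),np.median(s[s[:,0]<0,0]))
print("centre",ce@B,"yaw",np.degrees(a))
# yellow floor on z=.031
y=cv2.inRange(hsv,(22,150,100),(35,255,255));y[:,200:]=0;y[:,:72]=0;v,u=np.nonzero(y);F=onz(np.c_[u,v],.031,c)[:,:2]@B.T-ce;print("floor ext",np.percentile(F,[.5,99.5],axis=0))
E
python3 m.py
```

```text
hole [  88   61  103  127 8096]
16 yaw mod 90 -14.460300590271673 [(np.float64(75.0), 47), (np.float64(77.2), 30), (np.float64(74.5), 35), (np.float64(75.1), 31), (np.float64(75.2), 41), (np.float64(75.2), 66), (np.float64(75.2), 42), (np.float64(77.2), 31), (np.float64(76.3), 34), (np.float64(73.5), 31), (np.float64(76.0), 48), (np.float64(76.8), 47)]
extent [0.13287629 0.10962389]
tail -0.024501434226114092 0.02367346386220821 mid -0.00041398518195294096
notch -0.054047717319965854 0.05466024474732399 mid 0.0003062637136790683
head -0.03300549639684549 0.03273726060585487 mid -0.00013411789549530942
notch sides x 0.01683261253025581 -0.016303656988792103
notch sides x 0.016765096449099515 -0.016513723493503774
centre [ 0.55472801 -0.16455795] yaw -14.460300590271673
floor ext [[-0.06325938 -0.05627626]
 [ 0.06704119  0.04931348]]
```

```bash
cat > avg.py <<'E'
from h import *
S=[]
for _ in range(8):
    s=ctrl.get_state();S.append(np.r_[s["position"],R.from_rotvec(s["tool_rot"]).as_matrix().ravel(),s["ft_force"]]);ctrl.get_image("wrist")
S=np.array(S);M=S.mean(0);print("mean",M[:3].round(4),"std",S[:,:3].std(0).round(4),"tooly az",np.degrees(np.arctan2(M[7],M[4])).round(2),"toolz",M[[5,8,11]].round(4),"f",M[12:].round(2),"t",ctrl.get_state()["time"])
E
python3 - <<'E'
from h import *
im,d,c=load("wrist");print("campos",c[3])
K,D,Rm,t=c
s=ctrl.get_state();p=ctrl.camera_params("wrist");H=np.array(p["hand_eye"]);T=Rm@H[:3,:3].T;tcp=t-T@H[:3,3];print("tcp at image",tcp, "tooly az",np.degrees(np.arctan2(T[1,1],T[0,1])))
b=cloud(d,c)
hsv=cv2.cvtColor(im,cv2.COLOR_RGB2HSV);y=cv2.inRange(hsv,(22,150,100),(35,255,255));y[:,:200]=0
nn,l,st,cc=cv2.connectedComponentsWithStats(y);cc=cc[1:][st[1:,4]>300]
for z in(.2632,):
    q=onz(cc,z,c);print(q,"tool",(q-tcp)@T)
# handle edges in tool frame at row band
g=b[...,2];m=(d>0)&(d<.3)&(hsv[...,2]<60)
for v in(150,160,195,205):
    u=np.nonzero(m[v,190:305])[0]+190;q=onz([(u[0]-.5,v),(u[-1]+.5,v)],.263,c);print(v,u[0],u[-1],((q-tcp)@T)[:,1])
E
python3 avg.py
```

```text
campos [ 0.54458622 -0.04237674  0.39444263]
tcp at image [ 0.62241872 -0.05765142  0.23241084] tooly az 79.37215242796032
[[ 0.57705361 -0.05978238  0.2632    ]
 [ 0.58117784 -0.03818944  0.2632    ]] tool [[ 0.04412541 -0.01047341 -0.03088304]
 [ 0.04405428  0.01150975 -0.03089171]]
150 228 300 [-0.00843454  0.02275817]
160 233 299 [-0.00636537  0.02253181]
195 200 297 [-0.0213402   0.02237873]
205 199 297 [-0.02201177  0.02259186]
mean [ 0.6225 -0.0592  0.2327] std [0.0002 0.0003 0.0001] tooly az 79.19 toolz [ 2.3e-03 -8.0e-04 -1.0e+00] f [ 0.08 -0.1  -2.18] t 9.45
```

```bash
python3 -c "
from h import *
im,d,c=grab('wrist');p=ctrl.camera_params('wrist');H=np.array(p['hand_eye']);T=c[2]@H[:3,:3].T;print('tcp',c[3]-T@H[:3,3])
hsv=cv2.cvtColor(im,cv2.COLOR_RGB2HSV);y=cv2.inRange(hsv,(22,150,100),(35,255,255));y[:,:200]=0
nn,l,st,cc=cv2.connectedComponentsWithStats(y);cc=cc[1:][st[1:,4]>300];print(onz(cc,.2635,c))"; python3 m.py
```

```text
tcp [ 0.62292008 -0.05881187  0.23272222]
[[ 0.5775278  -0.06077676  0.2635    ]
 [ 0.58171157 -0.03923224  0.2635    ]]
hole [  89   60  104  128 8101]
16 yaw mod 90 -14.123847500999538 [(np.float64(74.8), 48), (np.float64(77.0), 30), (np.float64(72.7), 34), (np.float64(73.1), 32), (np.float64(76.6), 41), (np.float64(75.0), 65), (np.float64(75.1), 43), (np.float64(81.0), 33), (np.float64(78.0), 33), (np.float64(75.2), 31), (np.float64(77.1), 49), (np.float64(76.6), 46)]
extent [0.13269742 0.1102795 ]
tail -0.0239289672349037 0.02363126717632511 mid -0.00014885002928929393
notch -0.05411816833104953 0.05508618366810127 mid 0.00048400766852587165
head -0.032923798784143025 0.032801960955690435 mid -6.0918914226295445e-05
notch sides x 0.016900326031286217 -0.016315608813425475
notch sides x 0.01660455680519035 -0.016496454166026964
centre [ 0.5547113  -0.16480859] yaw -14.123847500999538
floor ext [[-0.06328813 -0.05591297]
 [ 0.06698557  0.04970661]]
```

{"method": "step_arm", "body": {
  "targets": [
    [-2, -3, 0, 0, 0, -1.7, 0.3],
    [-2, -3, 0, 0, 0, -1.7, 0.3],
    [-2, -3, -1, 0, 0, 0, 0.3],
    [-0.9, -1.6, -3.2, 0, 0, 0, 0.3],
    [0, 0, -3.5, 0, 0, 0, 0.3]
  ]
}}

```text
time: 9.92
position: [0.5527, -0.1716, 0.1578]
tool_rot: [0.399, 3.108, -0.004]
ft_force: [-0.0, -0.4, -3.5]
grip_width: 0.525
grip_force: 45.0
```

{"method": "step_arm", "body": {
  "targets": [
    [0, 0, -3.5, 0, 0, 0, 0.3],
    [0, 0, -2.5, 0, 0, 0, 0.3],
    [0, 0, -1, 0, 0, 0, 0.3],
    [0, 0, 0, 0, 0, 0, 0.3],
    [0, 0, 0, 0, 0, 0, 0.3]
  ]
}}

```text
time: 10.33
position: [0.5546, -0.1647, 0.0865]
tool_rot: [0.387, 3.115, -0.002]
ft_force: [0.8, 0.1, -2.0]
grip_width: 0.523
grip_force: 45.0
```

```bash
python3 avg.py; python3 -c "
from h import *
im,d,c=grab('wrist');save(cv2.resize(im,(800,600)),'w5');save(cv2.resize(ctrl.get_image('scene')[0],(800,600)),'s5')"
```

```text
mean [ 0.5553 -0.1647  0.0873] std [0.0004 0.0002 0.0005] tooly az 75.86 toolz [ 0.0049 -0.0012 -1.    ] f [ 0.03 -0.13 -2.14] t 10.7333
```

View pics/w5.png

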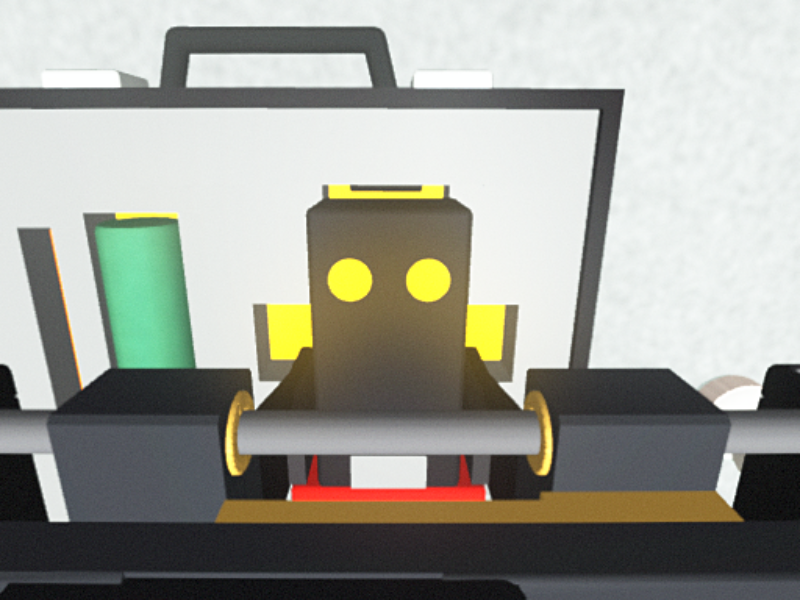

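The picture shows the meter above its cutout and parallel to it. The tail edge is at (386,185) and the notch ends at columns 254 and 517. I'll measure the remaining offset in the tool frame.

```bash
python3 - <<'E'
from h import *
im,d,c=load("wrist");H=np.array(ctrl.camera_params("wrist")["hand_eye"]);T=c[2]@H[:3,:3].T;tcp=c[3]-T@H[:3,3];print("tcp",tcp)
hsv=cv2.cvtColor(im,cv2.COLOR_RGB2HSV);g=hsv[...,2].astype(float)
top=((hsv[...,2]>180)&(hsv[...,1]<40))
# tail edge: columns 215-280, last bright row scanning down from row 90
E=[(u,90+np.argmin(top[90:140,u])-.5) for u in range(218,278)]
q=(onz(E,.055,c)-tcp)@T;print("tail edge tool x",np.median(q[:,0]),"slope deg",np.degrees(np.polyfit(q[:,1],q[:,0],1)[0]))
LR=[]
for v in range(200,228,3):
    l=np.nonzero(top[v,:200])[0].max()+.5;r=300+np.argmax(top[v,300:360])-.5
    q=(onz([(l,v),(r,v)],.055,c)-tcp)@T;LR.append(q[:,1])
LR=np.array(LR);print("notch y",np.median(LR,0),"mid",np.median(LR.mean(1)))
l=np.nonzero(top[122,190:215])[0]
for v in(121,123,125):
    u=np.nonzero(~top[v,195:300])[0]+195;q=(onz([(u[0]-.5,v),(u[-1]+.5,v)],.055,c)-tcp)@T;print("tailwidth",q[:,1],q[:,1].mean())
y=cv2.inRange(hsv,(22,150,100),(35,255,255));nn,l,st,cc=cv2.connectedComponentsWithStats(y[155:205,200:300]);cc=cc[1:][st[1:,4]>300]+[200,155];q=(onz(cc[cc[:,1]<190],tcp[2]+.0308,c)-tcp)@T;print("btn tool",q)
for v in(195,205):
    u=np.nonzero(hsv[v,190:305,2]<70)[0]+190
    m=(d[v]>0)&(d[v]<.16);u=np.nonzero(m[190:310])[0]+190;q=(onz([(u[0]-.5,v),(u[-1]+.5,v)],tcp[2]+.0308,c)-tcp)@T;print("handle",u[0],u[-1],q[:,1],q[:,1].mean())
E
```

```text
tcp [ 0.55452095 -0.16439791  0.08648517]
tail edge tool x 0.06579885033131061 slope deg -0.24010882938888561
notch y [-0.05676811  0.05477104] mid -0.0008881654654482891
tailwidth [-0.02581734  0.02440024] -0.0007085465220735311
tailwidth [-0.02586587  0.02444247] -0.0007116991157209828
tailwidth [-0.02529963  0.0238701 ] -0.0007147630655240222
btn tool [[ 0.04423519 -0.01043026 -0.03096226]
 [ 0.04414366  0.01151107 -0.03095781]]
handle 198 299 [-0.02219173  0.02322257] 0.0005154180980307208
handle 199 298 [-0.02197184  0.02299543] 0.0005117963902862826
```

{"method": "step_arm", "body": {
  "targets": [
    [-0.05, -0.1, 0, 0, 0, 0, 0.3],
    [0, 0, -1, 0, 0, 0, 0.3],
    [0, 0, -1, 0, 0, 0, 0.3],
    [0, 0, -0.5, 0, 0, 0, 0.3],
    [0, 0, 0, 0, 0, 0, 0.3]
  ]
}}

```text
time: 11.25
position: [0.5523, -0.165, 0.0586]
tool_rot: [-0.387, -3.117, 0.001]
ft_force: [-1.4, 0.4, -2.6]
grip_width: 0.527
grip_force: 45.0
```

{"method": "step_arm", "body": {
  "targets": [
    [0, 0, -0.3, 0, 0, 0, 0.3],
    [0, 0, -0.3, 0, 0, 0, 0.3],
    [0, 0, -0.2, 0, 0, 0, 0.3],
    [0, 0, 0, 0, 0, 0, 0.3],
    [0, 0, 0, 0, 0, 0, 0.3]
  ]
}}

```text
time: 11.67
position: [0.5535, -0.1654, 0.0527]
tool_rot: [0.387, 3.115, -0.001]
ft_force: [-0.3, 0.6, -2.5]
grip_width: 0.523
grip_force: 45.0
```

{"method": "step_arm", "body": {
  "targets": [
    [0, 0, -0.3, 0, 0, 0, 0.3],
    [0, 0, -0.3, 0, 0, 0, 0.3],
    [0, 0, -0.3, 0, 0, 0, 0.3],
    [0, 0, -0.2, 0, 0, 0, 0.3],
    [0, 0, 0, 0, 0, 0, 0.3]
  ],
  "force": 60
}}

```text
time: 12.08
position: [0.554, -0.1656, 0.0419]
tool_rot: [0.387, 3.114, -0.001]
ft_force: [1.1, 0.2, 1.8]
grip_width: 0.525
grip_force: 60.0
```

{"method": "step_arm", "body": {
  "targets": [
    [0, 0, -0.3, 0, 0, 0, 0.3],
    [0, 0, -0.3, 0, 0, 0, 0.3],
    [0, 0, -0.2, 0, 0, 0, 0.3],
    [0, 0, 0, 0, 0, 0, 0.3],
    [0, 0, 0, 0, 0, 0, 0.3]
  ]
}}

```text
time: 12.5
position: [0.554, -0.1655, 0.0344]
tool_rot: [0.386, 3.115, -0.001]
ft_force: [-0.8, 0.4, 7.8]
grip_width: 0.521
grip_force: 60.0
```

{"method": "step_arm", "body": {
  "targets": [
    [0, 0, -0.15, 0, 0, 0, 0.3],
    [0, 0, -0.15, 0, 0, 0, 0.3],
    [0, 0, -0.15, 0, 0, 0, 0.3],
    [0, 0, 0, 0, 0, 0, 0.3],
    [0, 0, 0, 0, 0, 0, 0.3]
  ]
}}

```text
time: 12.92
position: [0.5541, -0.1655, 0.0343]
tool_rot: [0.386, 3.116, 0.004]
ft_force: [-12.4, 5.5, 40.7]
grip_width: 0.525
grip_force: 60.0
```

{"method": "step_arm", "body": {
  "targets": [
    [0, 0, 0.25, 0, 0, 0, 0.3],
    [0, 0, 0.15, 0, 0, 0, 0.4],
    [0, 0, 0, 0, 0, 0, 0.7],
    [0, 0, 0, 0, 0, 0, 0.7],
    [0, 0, 0, 0, 0, 0, 0.7]
  ]
}}

```text
time: 13.33
position: [0.5527, -0.1651, 0.0322]
tool_rot: [0.387, 3.117, -0.001]
ft_force: [-0.4, -0.3, -0.9]
grip_width: 0.656
grip_force: 0.0
```

{"method": "step_arm", "body": {
  "targets": [
    [0, 0, 0, 0, 0, 0, 0.7],
    [0, 0, 1, 0, 0, 0, 0.7],
    [0, 0, 2, 0, 0, 0, 0.7],
    [0, 0, 3, 0, 0, 0, 0.7],
    [0, 0, 4, 0, 0, 0, 0.7]
  ]
}}

```text
time: 13.75
position: [0.5513, -0.165, 0.1323]
tool_rot: [-0.387, -3.114, 0.002]
ft_force: [0.7, 1.8, 0.3]
grip_width: 0.701
grip_force: 0.0
```

{"method": "step_arm", "body": {
  "targets": [
    [1, 0, 4, 0, 0, 0, 0.7],
    [2, 0, 3, 0, 0, 0, 0.7],
    [3, 0, 0, 0, 0, 0, 0.7],
    [0, 0, 0, 0, 0, 0, 0.7],
    [0, 0, 0, 0, 0, 0, 0.7]
  ]
}}

```text
time: 14.17
position: [0.6144, -0.1649, 0.2031]
tool_rot: [0.385, 3.116, -0.003]
ft_force: [-0.2, 0.3, 0.5]
grip_width: 0.702
grip_force: 0.0
```

```bash
python3 - <<'E'
from h import *
w,d,c=grab("wrist");X=cloud(d,c);s,ds,cs=grab("scene");Y=cloud(ds,cs)
hsv=cv2.cvtColor(w,cv2.COLOR_RGB2HSV);red=((hsv[...,0]<8)|(hsv[...,0]>172))&(hsv[...,1]>120)&(hsv[...,2]>70)&(d>0)
near=np.linalg.norm(X[...,:2]-[.555,-.165],axis=2)<.07
m=near&(d>0)&(X[...,2]>.058)
print("face z",np.percentile(X[m][:,2],[10,50,90]),m.sum(),"red",np.median(X[red&near],0) if (red&near).any() else None)
for a,b in((-.06,-.03),(-.03,0),(0,.03),(.03,.06)):
    k=m&((X[...,0]-.555)>a)&((X[...,0]-.555)<b);print(a,k.sum(),np.median(X[k][:,2]) if k.any() else None)
a=cv2.resize(w,(400,300));b=cv2.resize(s[130:345,90:390],(400,300));save(np.hstack([a,b]),"end");print(ctrl.get_state()["ft_force"])
E
```

```text
face z [0.06593351 0.2968067  0.31528255] 63480 red [ 0.59259332 -0.17535174  0.064876  ]
-0.06 1815 0.06506843828995429
-0.03 1673 0.06494632871488948
0 24514 0.29661510307874905
0.03 34941 0.3009142606532729
[-0.48331807  0.43775226 -0.41128924]
```

View pics/end.png

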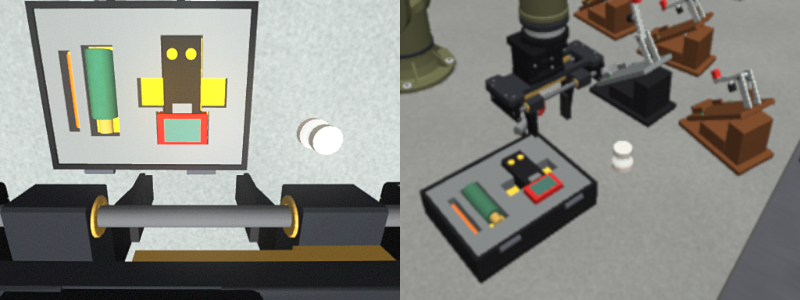

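The meter sits home: its face is at z 0.065 at both tail and head, 10 mm out of the insert. The clamp stands open, and the bottle, jar and torch are where they were.

```bash
python3 -c "
from bench import ctrl
print(ctrl.close_job())"
```

```text
the job is handed in; nothing more can be done
None
```

The meter is pressed fully home in its cutout and released, the clamp was opened first and stands open, the bottle, torch and jar were not touched, and the job was handed in at about 14 s of the 59 s allowed.

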